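# Find the hidden push catch in the tiled ledge

### The arm

A 7-joint arm with a two-finger parallel gripper is mounted at the origin on the work surface. World frame = base frame: x ahead of the robot, y to its left, z up, the work surface at z = 0. Lengths are in mm, angles in rad, forces in N, time in s.
With the tool pointing down it reaches from about 350 to 900 mm from the base axis. Payload 7.2 kg.
Tool frame: the origin (TCP) lies midway between the tips of the shut fingers; the grasp point (between the pads) lies 19 mm behind it (env.grip_point_offset is the distance from the TCP to the grasp point, in mm); y points along the fingers, x is the direction in which the jaws open and shut, and the axes are right-handed (so a half turn about y gives the same grasp; the last joint's range is limited). The gripper opens to 85 mm and grips with 20 to 120 N. Pads are 22 mm wide; open, the fingers measure 114 mm over their backs; the gripper's body (76 mm by 85 mm) begins 54 mm behind the grasp point. The pads swing forward as they close: fully open they stand 13 mm farther back than shut.
Start: joints at [-1.301, 0.411, -0.013, 1.596, 0.006, 1.134, -0.082], TCP at [207.142, 589.679, 231.297] pointing down, gripper open.
Joint ranges: [-2.95, 2.95], [-0.29, 1.99], [-1.47, 1.44], [0.14, 2.54], [-1.03, 4.17], [0.13, 1.85], [-2.86, 2.86]. Speed limits (rad/s): [2.39, 2.39, 3.01, 3.01, 3.14, 3.14, 3.14].

### API

Orientations are given as a unit quaternion [x, y, z, w].
In Python, from workcell import env gives the robot as it stands.
- The arm moves only by the shell command python3 -m creep 'ROWS' [FORCE]. ROWS is JSON, a list of rows, each a list of 7 numbers: the closure, from -1 (fully open) to 1 (shut), so that 0 is half open, then the shift along the world's x, y, z in mm, then the turn, a rotation vector about the world's x, y, z in degrees. A call has 1 to 8 rows; each row shifts and turns the pose as measured when the row begins; what a row does not reach is not made up. A row lasts 1/10 s, in which the tool goes at most 50 mm and 8.59 degrees, less where a joint would pass 70% of its speed; a pose out of reach is approached as far as the arm can. A call is refused whole if a number of a shift passes 50 or a number of a turn 8.59, either way. A call with a gripper value outside its range is refused whole. The fingers move at their own pace and stop on an object; FORCE is the grip in N (left out, the last holds). Time passes only in rows, so rows that do not move let the fingers close. It gives the time, the measured TCP pose, the force and the opening at its end, in the units of the state.
- env.state(): the state, without advancing time (a new reading comes with each control period).
- env.camera(name): name is "side" or "top" or "wrist"; returns (picture, depth): 480x640x3 uint8, red, green, blue; 480x640 float32, mm along the optical axis (not along the pixel's ray), 0 where there is no reading.
- env.camera_params(name): a dict with "fx", "fy", "cx", "cy" (pixels), "k1" (the pictures are not rectified: a ray, as slopes to the right and down, at radius r is drawn at 1 + k1 r^2 times it, then the intrinsics apply), "origin" and "orientation" of the camera in the world. Camera axes: x right, y down, z forward; pixel columns grow to the right and rows downward; lengths in mm; the calibration is good to about 2 mm. A picture is of the moment at which its call begins: read the wrist's pose just before it. camera_params takes no time and is no camera call; for the wrist camera it gives the pose at the moment of the call.
- env.close_job(): hands the job in, once; it reports no verdict.
The state is a dict: "time_s": time; "joint_positions": joint angles; "dq": joint speeds; "tau": joint torques, N m; "ee_pos": TCP position; "tcp_rot": TCP orientation; "contact_force": force on the tool from outside, world axes, zero at the start; "torque": the same for the moment, N m; "gripper_width": finger opening in mm.
Only numpy, scipy, OpenCV 4.12 (cv2) and the standard library are available. Lean on these libraries where they do the work, as an engineer would, in place of code of your own. Each camera call takes 0.05 s, during which the arm holds its last target.

### The job

One of the five matching tiles set flush in a row in the top of the ledge is the sprung push catch of the handleless drawer in its front. Feel along the tiles with your fingertips for the one that gives, press it all the way down so that the drawer springs out, then let go and draw your hand clear. Do not touch the drawer, pick nothing up, and leave everything else on the counter standing where it is.

Things in the scene. Friction and masses are not known exactly. Their poses are not given: they have to be found in the camera images.
- ledge: Low grey stone ledge with tiled top, fixed on the black counter, 130 mm deep (its x) by 520 mm long (its y) by 90 mm high. Origin: centre of its underside, on the counter; z up, its front looks along its own -x, roughly to the robot. The top is flat: a row of five tiles in the middle (see point tile_row) and, beyond y = +-180 mm, two plain end blocks, each with a small loose thing standing on it.
- tile_row (a point): Centre of the ledge's top face and of the middle tile, 90 mm above the counter; axes as the ledge's. The five identical white square tiles, 70 by 70 mm with 2 mm gaps, are centred at x = 0, y = -144, -72, 0, 72, 144 mm from here, faces level with the top around them. Four are rigid; one, at any of the five places and looking just like the others, is the sprung catch.
- drawer_front (a point): Middle of the drawer's front, on the ledge's front face 29 mm above the counter, moving with the drawer; axes as the ledge's. The plain bamboo drawer front is 352 mm long (along y) and 50 mm high, flush with the ledge's face when shut, without a handle.
- catch (a joint): How far the sprung tile is pressed down, in m: 0 is level with the ledge's top, 0.008 is fully down. It starts to move at about 1 N, is fully down at about 4 to 5 N, lets the drawer go at about 5 mm, and springs back when released.
- drawer (a joint): How far the drawer has come out of the ledge's front, along the ledge's own -x, in m: 0 shut (a latched drawer may read up to 0.001), 0.05 fully out. A spring drives it out in about half a second once the catch lets go; it then stays out.
- shaker: Bystander: loose glass salt shaker with steel screw cap, 38 mm across, 58 mm tall, upright on the ledge's end block at the ledge's own -y end. Origin: centre of its underside.
- dish: Bystander: loose small white ceramic bowl, 60 mm across, 24 mm tall, on the end block at the ledge's own +y end. Origin: centre of its underside.
- condiments: Bystander: loose white ceramic condiment tray with three compartments, 90 by 200 by 28 mm, behind the ledge. Origin: centre of its underside.
- mug: Bystander: loose blue ceramic mug, 76 mm across, 85 mm tall, behind the ledge. Origin: centre of its underside.
- bento: Bystander: loose stainless steel bento box with clip-on lid, 186 by 132 by 58 mm, on the counter to the robot's right. Origin: centre of its underside.
- board: Bystander: loose bamboo cutting board, 300 by 200 by 18 mm, on the counter to the robot's left. Origin: centre of its underside.
- spatula: Bystander: loose wooden spatula, about 283 mm long and 10 mm thick, lying on the cutting board. Origin: in the handle on its underside, 140 mm from the handle's end.

How it is judged (in metres and radians):
On the way:
1. the sprung tile is pressed all the way down (value of joint catch above 0.0065 m), for 0.05 s.
At the end, for the whole second after the job is handed in: The drawer stands out of the ledge by more than 40 mm (50 mm is fully out), at rest, and the sprung tile has been let go and is back within 2 mm of level (value of joint drawer above 0.04 m and velocity of joint drawer below 0.03 m/s and value of joint catch below 0.002 m); the robot touches nothing.
It fails at once if a bystander is moved by more than 30 mm, lifted or carried (distance of any of board, spatula, bento, condiments, mug, shaker, dish from where it was at the start of the episode above 0.03 m).
It fails at once if a bystander is tipped by more than about 30 degrees (angle between any of board, spatula, bento, condiments, mug, shaker, dish's own z axis and vertical above 0.5 rad).
It fails at once if the robot touches the drawer (contact force between any of the fingers, the arm and drawer above 1 N).
It also fails if it takes over 48 s, if anything falls off the work surface, if the arm or the gripper's body presses on something with over 40 N, if the wrist force passes 120 N, or if a joint passes its speed limit or range.

## Working session

There is one attempt and no reset: what is moved stays moved. The work goes in short steps, Python scripts to look and compute and a shell command to move; the robot and the scene stay as the last step left them, time stands still between calls to the robot, and variables do not carry over. Pictures are saved under pics/ and viewed, and the job is handed in when it is done.

```bash
ls; mkdir -p pics; python3 - <<'E'
from workcell import env
import cv2
s=env.state(); print({k:(v if not hasattr(v,'round') else v) for k,v in s.items()})
for n in("top","side"):
    p,d=env.camera(n); cv2.imwrite(f"pics/{n}0.png",p[:,:,::-1]); import numpy as np; np.save(f"{n}0.npy",d); print(n,env.camera_params(n))
E
```

```text
pics
{'time_s': 0.0, 'joint_positions': array([-1.3011868 ,  0.4119314 , -0.0127228 ,  1.5970569 ,  0.00556261,
        1.13430435, -0.08218902]), 'dq': array([-0.0010781 ,  0.00019548,  0.00071553,  0.00025255, -0.00139896,
       -0.00088803,  0.00057887]), 'tau': array([-9.25052154e-04, -6.00624561e+01,  6.82009868e-01, -2.99400526e+01,
        1.38537562e-02,  1.08638921e-02,  2.38708697e-05]), 'ee_pos': array([206.99297624, 589.18997719, 230.42811783]), 'tcp_rot': array([ 0.57729297,  0.40837836, -0.40930519, -0.57656674]), 'contact_force': array([ 0.17939068,  0.19267159, -0.10478048]), 'torque': array([-0.02493043,  0.0079217 ,  0.05818427]), 'gripper_width': 85.3385806292523}
top {'fx': 451.2711066178285, 'fy': 451.2711066178285, 'cx': 317.40805077894015, 'cy': 233.48207811077273, 'k1': -0.0076434226595086694, 'origin': array([ 466.32012885,   25.82936799, 1235.97193988]), 'orientation': array([ 0.70629617, -0.70615581,  0.03094707, -0.03914047])}
side {'fx': 433.1641171698388, 'fy': 433.1641171698388, 'cx': 317.5290729684481, 'cy': 243.81290152251336, 'k1': -0.03223477428385905, 'origin': array([ 401.09437826, 1148.6584008 ,  839.97056651]), 'orientation': array([-0.07068322,  0.87983108, -0.46906321,  0.02967937])}
```

View pics/top0.png

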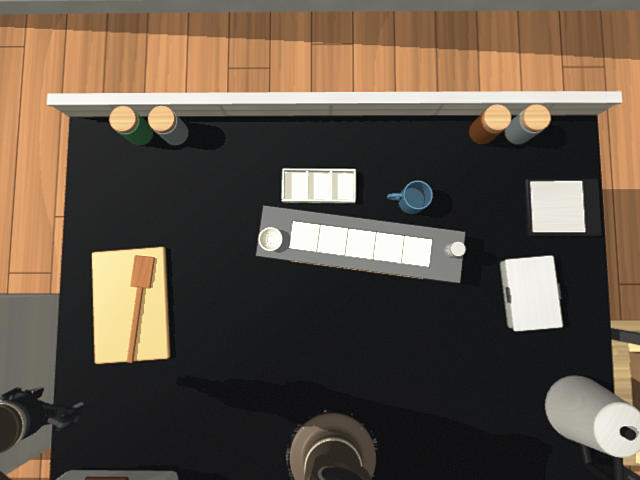

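View pics/side0.png

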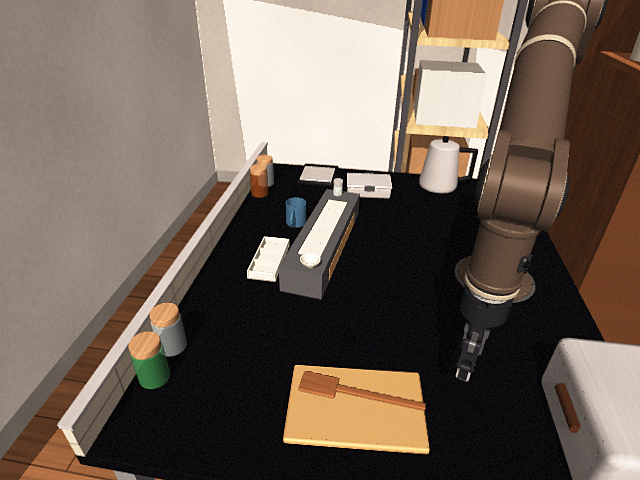

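The top view shows the ledge's white tile row from about (306,236) to (418,250). The dish is at (270,239), the shaker at (457,249), the mug at (415,196) and the tray at (318,185). The side view agrees. Next I'll locate the tiles.

```bash
cat > h.py <<'E'
import numpy as np, cv2
from scipy.spatial.transform import Rotation as R
def uv2w(P,uv,z):
    K=np.array([[P['fx'],0,P['cx']],[0,P['fy'],P['cy']],[0,0,1.]])
    n=cv2.undistortPoints(np.float64(uv).reshape(-1,1,2),K,np.array([P['k1'],0,0,0.])).reshape(-1,2)
    d=R.from_quat(P['orientation']).apply(np.c_[n,np.ones(len(n))]); o=P['origin']
    return o+d*((z-o[2])/d[:,2])[:,None]
E
python3 - <<'E'
from workcell import env
from h import *
im=cv2.imread('pics/top0.png'); P=env.camera_params('top')
m=(im.min(2)>225).astype(np.uint8); m[:215]=0;m[275:]=0;m[:,:284]=0;m[:,440:]=0
m=cv2.morphologyEx(m,cv2.MORPH_CLOSE,np.ones((3,3)))
c=max(cv2.findContours(m,0,2)[0],key=cv2.contourArea)
ys,xs=np.where(m); w=uv2w(P,np.c_[xs,ys],90); ctr,sz,a=cv2.minAreaRect(np.float32(w[:,:2])); print(ctr,sz,a,w.mean(0))
b=cv2.boxPoints((ctr,sz,a));print(b)
# side
im=cv2.imread('pics/side0.png'); P=env.camera_params('side')
w=uv2w(P,[[343,196],[318,255],[300,250],[330,193]],90);print(w)
d=np.load('top0.npy');print(d[240:252:4,300:420:20])
s=env.state();Rt=R.from_quat(s['tcp_rot']).as_matrix();print(Rt.round(3))
E
python3 -c "
import cv2;i=cv2.imread('pics/side0.png')[170:310,230:390];cv2.imwrite('pics/sc.png',cv2.resize(i,None,fx=4,fy=4))
i=cv2.imread('pics/top0.png')[160:300,240:480];cv2.imwrite('pics/tc.png',cv2.resize(i,None,fx=3.3,fy=3.3))"
```

```text
(555.0630493164062, -69.4046630859375) (356.7048645019531, 69.0920639038086) 82.37631225585938 [554.85838837 -70.22146598  90.        ]
[[ 497.16104  -241.5975  ]
 [ 565.6424   -250.76367 ]
 [ 612.9651    102.78818 ]
 [ 544.4837    111.954346]]
[[ 515.5116533  -285.8816288    90.        ]
 [ 549.85431339  104.25422819   90.        ]
 [ 607.63969346   87.76992307   90.        ]
 [ 566.25907483 -301.22230702   90.        ]]
[[   0.     1147.5897 1148.2194 1148.8386 1153.5675 1147.5011]
 [1147.3617 1150.6001 1150.0542 1146.4586 1145.2506 1146.2341]
 [1151.3002 1146.6498 1142.7849 1146.3641 1145.0679 1147.0543]]
[[ 0.331 -0.    -0.943]
 [ 0.943 -0.001  0.331]
 [-0.001 -1.    -0.   ]]
```

View pics/tc.png

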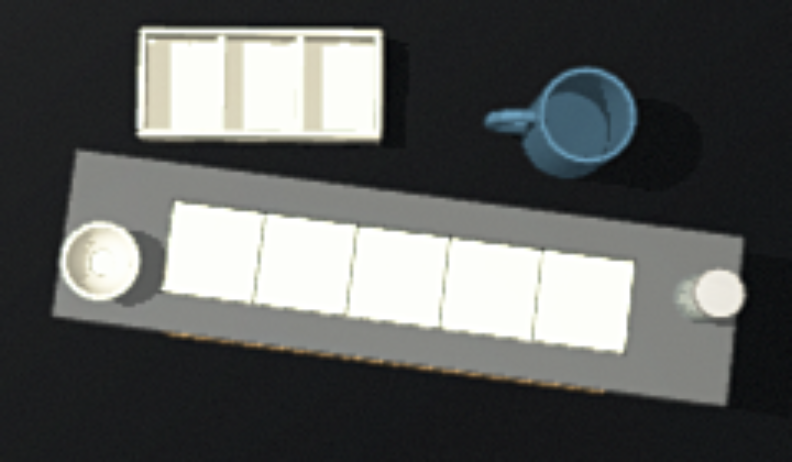

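Ledge centre is about (555,-70) with a yaw of about -7.7°. Tile centres by that fit: (574,73), (565,2), (555,-70), (545,-141), (536,-213). I'll shut the fingers and travel high toward the first tile.

```bash
python3 -m creep '[[1,28,-40,0,0,0,0],[1,28,-40,0,0,0,0],[1,28,-40,0,0,0,0],[1,28,-40,0,0,0,0],[1,28,-40,0,0,0,0],[1,28,-40,0,0,0,0],[1,28,-40,0,0,0,0],[1,28,-40,0,0,0,0]]' 40
```

```text
time_s: 0.9
ee_pos: [427.0, 263.9, 226.9]
tcp_rot: [-0.574, -0.411, 0.415, 0.574]
contact_force: [-0.1, 0.4, 1.0]
gripper_width: -0.1
```

```bash
python3 -m creep '[[1,30,-39,0,0,0,0],[1,30,-39,0,0,0,0],[1,30,-39,0,0,0,0],[1,30,-39,0,0,0,0],[1,22,-30,0,0,0,0],[1,0,0,0,0,0,0]]'
```

```text
time_s: 1.5
ee_pos: [572.3, 64.7, 226.2]
tcp_rot: [0.576, 0.408, -0.413, -0.575]
contact_force: [-0.2, 0.1, 0.8]
gripper_width: 0.0
```

```bash
python3 -m creep '[[1,1,4,-40,0,0,0],[1,1,4,-40,0,0,0],[1,0,0,-25,0,0,0],[1,0,0,-8,0,0,0],[1,0,0,0,0,0,0],[1,0,0,0,0,0,0]]'; python3 - <<'E'
from workcell import env
import cv2
for n in("wrist","side"):
    p,d=env.camera(n); cv2.imwrite(f"pics/{n}1.png",p[:,:,::-1])
print(env.state()['ee_pos'],env.state()['contact_force'])
E
```

```text
time_s: 2.1
ee_pos: [574.1, 72.8, 110.3]
tcp_rot: [0.577, 0.407, -0.412, -0.576]
contact_force: [0.9, -0.3, -0.1]
gripper_width: 0.2
[574.56210519  72.85336568 110.89407914] [-0.46302054 -0.20960816  0.42458162]
```

View pics/wrist1.png

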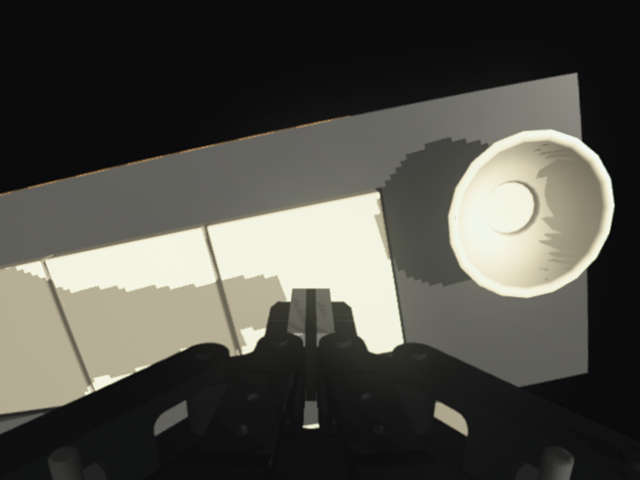

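View pics/side1.png

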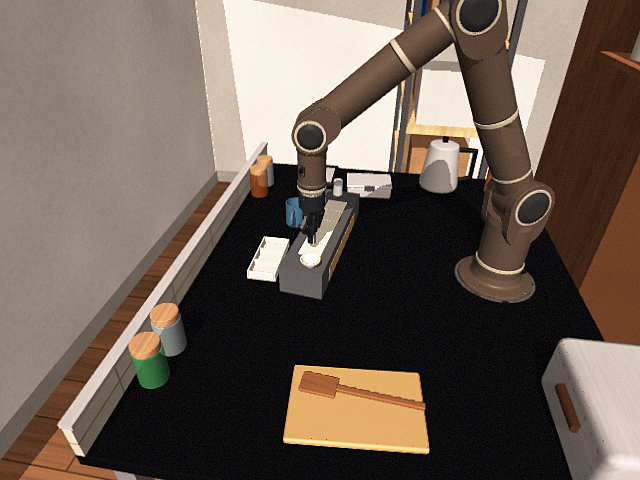

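The wrist view shows the fingertips at (310,300), over the dish-end tile, which spans about x 210–400. The dish at (530,215) is well clear. I'll descend in small steps.

```bash
python3 -m creep '[[1,0,0,-10,0,0,0],[1,0,0,-4,0,0,0],[1,0,0,-3,0,0,0]]';python3 -m creep '[[1,0,0,-3,0,0,0]]';python3 -m creep '[[1,0,0,-3,0,0,0]]'; python3 -m creep '[[1,0,0,-3,0,0,0]]'
```

```text
time_s: 2.5
ee_pos: [576.4, 73.4, 95.8]
tcp_rot: [0.578, 0.41, -0.41, -0.575]
contact_force: [-0.3, 0.2, -0.3]
gripper_width: 0.4
time_s: 2.6
ee_pos: [576.5, 73.4, 92.7]
tcp_rot: [0.578, 0.41, -0.41, -0.575]
contact_force: [-0.2, -0.5, -0.5]
gripper_width: -0.1
time_s: 2.7
ee_pos: [576.7, 73.4, 89.9]
tcp_rot: [0.578, 0.41, -0.41, -0.575]
contact_force: [-13.3, -1.6, 41.0]
gripper_width: 0.6
time_s: 2.8
ee_pos: [576.7, 73.4, 89.9]
tcp_rot: [0.577, 0.41, -0.409, -0.575]
contact_force: [-19.4, -3.0, 56.4]
gripper_width: -0.2
```

Rigid: it stopped at z≈89.9 with 41–56 N. On to the next tile.

```bash
python3 -m creep '[[1,0,0,15,0,0,0],[1,-6,-36,4,0,0,0],[1,-6,-36,0,0,0,0],[1,0,0,0,0,0,0]]'
```

```text
time_s: 3.2
ee_pos: [565.2, 0.8, 111.0]
tcp_rot: [0.577, 0.412, -0.409, -0.574]
contact_force: [-0.1, -0.2, -0.1]
gripper_width: 0.3
```

```bash
python3 -m creep '[[1,0,0,-11,0,0,0],[1,0,0,-4,0,0,0],[1,0,0,-2,0,0,0]]';python3 -m creep '[[1,0,0,-2,0,0,0]]';python3 -m creep '[[1,0,0,-2,0,0,0]]'; python3 -m creep '[[1,0,0,-2,0,0,0]]'
```

```text
time_s: 3.5
ee_pos: [565.4, 1.6, 92.5]
tcp_rot: [0.577, 0.412, -0.409, -0.575]
contact_force: [-0.9, 1.1, 0.4]
gripper_width: 0.1
time_s: 3.6
ee_pos: [565.2, 2.4, 89.8]
tcp_rot: [0.577, 0.412, -0.41, -0.574]
contact_force: [-0.4, -2.2, 3.3]
gripper_width: -0.3
time_s: 3.7
ee_pos: [565.3, 2.6, 87.6]
tcp_rot: [0.576, 0.412, -0.41, -0.574]
contact_force: [-0.7, -2.6, 4.6]
gripper_width: -0.2
time_s: 3.8
ee_pos: [565.3, 2.6, 85.5]
tcp_rot: [0.576, 0.412, -0.41, -0.574]
contact_force: [0.0, -1.5, 2.8]
gripper_width: -0.2
```

This tile gives: z is down to 85.5 at about 3 N. I'll press it to the bottom.

```bash
python3 -m creep '[[1,0,0,-2,0,0,0],[1,0,0,-2,0,0,0]]'; python3 -m creep '[[1,0,0,-1.5,0,0,0]]';python3 -m creep '[[1,0,0,-1,0,0,0],[1,0,0,0,0,0,0]]'
```

```text
time_s: 4.0
ee_pos: [565.5, 2.8, 81.8]
tcp_rot: [0.576, 0.412, -0.41, -0.574]
contact_force: [-7.8, -1.0, 24.7]
gripper_width: -0.2
time_s: 4.1
ee_pos: [565.5, 2.8, 81.7]
tcp_rot: [0.576, 0.412, -0.41, -0.574]
contact_force: [-10.0, -1.4, 27.7]
gripper_width: 0.0
time_s: 4.3
ee_pos: [565.4, 2.7, 82.6]
tcp_rot: [0.576, 0.413, -0.41, -0.574]
contact_force: [-1.1, -1.6, 3.3]
gripper_width: -0.0
```

Bottomed at z≈81.7, about 8 mm of travel, on the hard stop at 25–28 N. Now I'll lift straight up and look.

```bash
python3 -m creep '[[1,0,0,20,0,0,0],[1,0,0,45,0,0,0],[1,0,0,45,0,0,0],[1,-5,30,30,0,0,0],[1,-20,45,0,0,0,0],[1,-20,45,0,0,0,0],[1,-20,45,0,0,0,0],[1,-20,45,0,0,0,0]]'; python3 -m creep '[[1,-20,45,0,0,0,0],[1,-20,40,0,0,0,0],[1,0,0,0,0,0,0],[1,0,0,0,0,0,0]]'; python3 - <<'E'
from workcell import env
import cv2
for n in("top","side"):
    p,d=env.camera(n); cv2.imwrite(f"pics/{n}2.png",p[:,:,::-1])
i=cv2.imread('pics/top2.png')[160:300,240:480];cv2.imwrite('pics/tc2.png',cv2.resize(i,None,fx=3.3,fy=3.3))
from h import *
P=env.camera_params('top'); 
E
```

```text
time_s: 5.1
ee_pos: [479.7, 213.4, 227.9]
tcp_rot: [0.579, 0.411, -0.404, -0.577]
contact_force: [0.9, -0.6, 0.2]
gripper_width: -0.2
time_s: 5.5
ee_pos: [432.6, 309.8, 227.4]
tcp_rot: [-0.574, -0.416, 0.407, 0.576]
contact_force: [0.8, 1.0, -0.5]
gripper_width: 0.0
```

View pics/tc2.png

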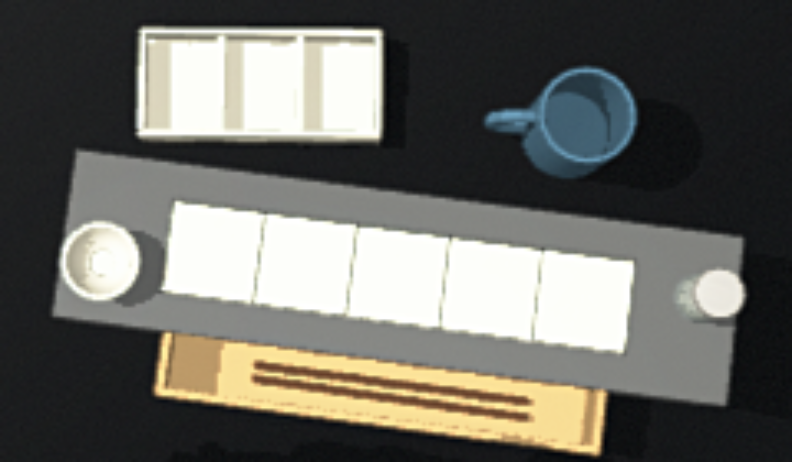

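View pics/side2.png

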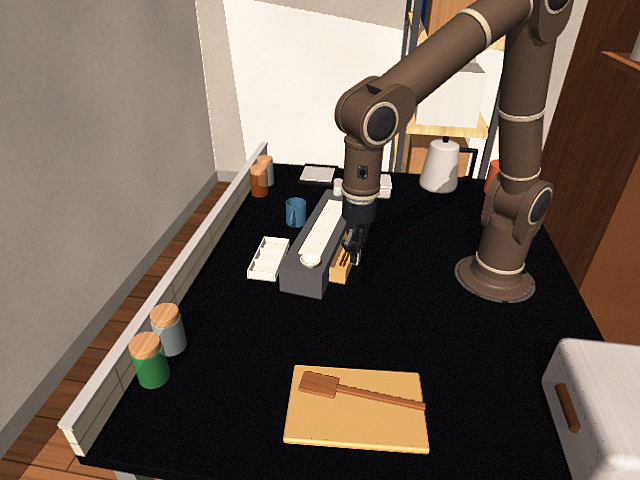

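The drawer stands out: its left side runs from (165,335) to (155,395) in the crop, which is about 48–50 mm. The dish, shaker, mug and tray are where they were. I'll check the pressed tile's height by depth and compare bystanders before handing in.

```bash
python3 - <<'E'
from workcell import env
from h import *
D=[env.camera('top')[1] for _ in range(6)]
d=np.stack(D);d[d==0]=np.nan
for u,v in[(306,236),(333,240),(361,244),(390,247),(418,250)]: print(u,np.nanmean(d[:,v-8:v+9,u-8:u+9]).round(2))
a=cv2.imread('pics/top0.png',0);b=cv2.imread('pics/top2.png',0)
n,_,s,_=cv2.connectedComponentsWithStats((cv2.absdiff(a,b)>40).astype(np.uint8)); print([x.tolist() for x in s[1:] if x[4]>8])
t=env.state();print(t['time_s'],t['contact_force'],abs(t['dq']).max())
E
```

```text
306 1151.35
333 1149.42
361 1147.7
390 1146.08
418 1144.51
[[79, 259, 167, 221, 14139], [286, 261, 138, 37, 2667], [167, 276, 22, 39, 101], [198, 301, 13, 7, 54], [139, 303, 2, 9, 9], [1, 388, 52, 52, 1278], [74, 402, 9, 5, 23], [545, 402, 41, 43, 304], [0, 405, 22, 48, 799], [303, 416, 22, 12, 116], [53, 419, 9, 9, 39], [335, 439, 7, 2, 12], [337, 467, 7, 13, 36], [321, 468, 18, 12, 139], [0, 471, 11, 9, 55], [311, 470, 10, 10, 53]]
5.9 [-0.40379889  0.48703775 -0.20705298] 0.005488935548130442
```

```bash
python3 -c "
from workcell import env
print(env.close_job())"
```

```text
the job is handed in; nothing more can be done
None
```

The drawer is open and the job is handed in, at about 6 s on the robot's clock. No verdict is reported.

- **Finding the catch:** With the fingers shut I tried the tile at the dish end first, and it was rigid. It stopped at z = 89.9 mm and pushed back with up to 56 N. The next tile (y = +72 mm) gave way at about 3–5 N.
- **Pressing it:** I pressed that tile about 8 mm to its stop at z ≈ 81.7 mm, with 25–28 N against the stop. Then I lifted straight up and moved the hand well clear.
- **Drawer:** The top picture shows it out by roughly 48–50 mm.
- **Tile:** Averaged depth puts the pressed tile in line with its neighbours to within about 0.2 mm, so it has sprung back.
- **Bystanders:** The dish, shaker, mug, tray and bento show no change in the top picture. The arm partly covers the board area there, but in the side picture the board and spatula look unmoved.
- **Contact:** The tool force read under 1 N at the end, so the robot was touching nothing.

No check failed or disagreed.

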